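# Mesh the carousel clutch and bring the open jar under the nozzle

### The job

The jar carousel is out of gear. Ease the gear-change knob in its middle down, rocking it round as you feel for the teeth and never forcing them, until it is fully home; then turn the carousel by this knob until the open jar stands centred under the filling nozzle. Leave the knob home and let go of it; do not touch the carousel plate, jars or nozzle, and disturb nothing else.

Things in the scene. Friction and masses are not known exactly. Their poses are not given: they have to be found in the camera images.
- plate: Round bare-aluminium carousel plate, 380 mm across, top face 42 mm above the table; turns either way about a fixed vertical axis through its origin (on the axis, at table height; z up). Six nests, each of three 12 mm high pins, on a circle of radius 140 mm, the first on the plate's +x axis, then every 60 degrees. Turning it takes about 0.12 N m; it stays where it is left.
- teeth (a point): On the carousel's axis, about at the tips (58 mm above the table, up to 2.5 mm off) of the hidden ring of six upright teeth that drives the plate through a slip clutch (0.5 N m, so turn it slowly). They stand 28 mm from the axis, at an unknown angle, and give 1 mm per 10 N. The gaps repeat every 60 degrees and admit the knob's teeth over only 6 degrees of turning (the play once meshed). Never more than 25 N between the teeth, tip on tip or flank on flank.
- spindle: Vertical steel spindle on the same axis as the plate (origin on the axis, at table height); the knob is splined to it and turns with it, freely and without end (0.02 N m). Its x axis lies along the length of the knob's bar; z up.
- knob (a joint): How far the black gear-change knob has slid down its spindle, m: 0 fully up (out of gear), tooth tips meet somewhere from 0.0055 to 0.0105, 0.018 fully home (hard stop; home is above 0.0155). Clear of tips it slides down with about 2 N of push (raising: 5 N); feel for the teeth at under 20 mm/s. It stays where it is left. Three steel teeth under it, 120 degrees apart, enter the ring's gaps.
- knob_grip (a point): Point to grip: on the axis, in the middle of the knob's bar, 23 mm above the knob's round disc (80 mm across), 17 mm below the bar's top. Bar 64 mm long (along the spindle's x), 16 mm thick, 40 mm high, black plastic. The point is 113 mm above the table at knob value 0 and goes down with the knob. Carousel jars begin 105 mm from the axis.
- jar_mouth (a point): Centre of the mouth of the open, empty glass jar (70 mm across, 85 mm high, mouth 60 mm) that stands in a nest of the carousel, 140 mm from its axis, 60 degrees to one side or the other of the middle; mouth 127 mm above the table.
- nozzle_tip (a point): Lower tip (14 mm across) of the fixed steel filling nozzle, 148 mm above the table and 140 mm from the carousel's axis, on the side away from the robot; it hangs from a bar 210 mm high on a post 238 mm from the axis.
- lidded_mid (a point): Centre of a jar with a steel lid (70 mm across, 84 mm high) that stands in another nest of the carousel, to the other side of the nozzle; it rides along and must stay standing.
- jug: Bystander on the table: white plastic measuring jug, about 100 mm across and 120 mm high; origin under its middle.
- spare: Bystander on the table: jar with a steel lid, 70 mm across, 84 mm high; origin under its middle.
- lids: Bystander on the table: pile of steel jar lids, 70 mm across, 34 mm high; origin under its middle.
- jar: The open glass jar itself, origin under its middle, z up; mass about 0.16 kg.
- lidded: The lidded jar on the carousel, origin under its middle, z up.
- nozzle: The fixed nozzle stand (steel post, bar and nozzle); its origin lies on the carousel's axis at table height, its x axis points at the post.
Things that resemble listed ones, but are neither listed nor needed, are in the scene too. What is shaped like the jar but purple is not meant.

How it is judged:
By the outcome, as a careful person would: the job done as asked, in the order asked, and still so for the second after the job is handed in, with the robot touching nothing.
It also fails if it takes over 72 s, if anything falls off the work surface, if the arm or the gripper's body presses on something with over 40 N, if the wrist force passes 120 N, or if a joint passes its speed limit or range.

### The arm

A 7-joint arm with a two-finger parallel gripper is mounted at the origin on the work surface. World frame = base frame: x ahead of the robot, y to its left, z up, the work surface at z = 0. Lengths are in mm, angles in rad, forces in N, time in s.
With the tool pointing down it reaches from about 400 to 875 mm from the base axis. Payload 4.4 kg.
Tool frame: the origin (TCP) lies at the very end of the fingers, on their centre line; the grasp point (between the pads) lies 19 mm behind it; y points along the fingers, x is the direction in which the jaws open and shut, and the axes are right-handed (so a half turn about y gives the same grasp; the last joint's range is limited). The gripper opens to 85 mm and grips with 20 to 120 N. Pads are 22 mm wide; open, the fingers measure 114 mm over their backs; the gripper's body (76 mm by 85 mm) begins 54 mm behind the grasp point. The pads swing forward as they close: fully open they stand 13 mm farther back than shut.
Start: joints at [1.123, 0.628, 0.038, 1.517, -0.027, 0.996, -0.02], TCP at [242.213, -603.201, 231.313] pointing down, gripper open.
Joint ranges: [-3.06, 3.06], [-0.37, 2.12], [-1.25, 1.32], [0.18, 2.47], [-1.1, 4.24], [0.23, 1.98], [-2.94, 2.94]. Speed limits (rad/s): [2.57, 2.57, 3.14, 3.14, 3.14, 3.14, 3.14].

### API

Orientations are given as [roll, pitch, yaw] about the fixed x, y, z axes, in that order (R = Rz(yaw) Ry(pitch) Rx(roll)).
In Python, from cell import readout, eyes, finish_job gives the robot as it stands. The module is installed in compiled form; this text tells all that it offers.
- The arm moves only by the tool apply_moves, never from a script. Its argument "commands" is a list that holds one entry, the list of rows, each a list of 6 numbers: the shift along the tool's x, y, z in units of 0.04 m (1.0 is 0.04 m), then the turn, a rotation vector about the tool's x, y, z in units of 5 degrees (1.0 is 5 degrees). A call has 1 to 8 rows; each row shifts and turns the pose as measured when the row begins, along the tool's axes as they then stand; what a row does not reach is not made up. A row lasts 1/12 s, in which the tool goes at most 41.7 mm and 7.16 degrees, less where a joint would pass 70% of its speed; a pose out of reach is approached as far as the arm can. A call with a number of a shift or a turn outside -1 to 1 is refused whole. A call with a gripper value outside its range is refused whole. "claw" is the finger opening in mm, from 0 to 85.4, set as the call begins (left out, the last holds). The fingers move at their own pace and stop on an object; the grip force is fixed at half the most. Time passes only in rows, so rows that do not move let the fingers close. It gives the time, the measured TCP pose, the force and the opening at its end, in the units of the state.
- readout.read_state(): the state, without advancing time (a new reading comes with each control period).
- eyes.get_image(name): name is "scene" or "side" or "wrist"; returns a dict with "image" (384x512x3 uint8, red, green, blue), "mtx" (3x3 intrinsics, pixels), "rvec" (rotation vector, rad) and "tvec" (3), from world to camera coordinates, as OpenCV has them. Camera axes: x right, y down, z forward; pixel columns grow to the right and rows downward; lengths in mm; the calibration is good to about 2 mm. A picture is of the moment at which its call begins. There is no depth.
- finish_job(): hands the job in, once; it reports no verdict.
The state is a dict: "clock": time; "qpos": joint angles; "qd": joint speeds; "tau": joint torques, N m; "eef_pos": TCP position; "tool_rot": TCP orientation; "force": force on the tool from outside, world axes, zero at the start; "torque": the same for the moment, N m; "width": finger opening in mm.
Only numpy, scipy, OpenCV 4.12 (cv2) and the standard library are available. Lean on these libraries where they do the work, as an engineer would, in place of code of your own. Each camera call takes 0.05 s, during which the arm holds its last target. There are 200 camera calls.

## Working session

There is one attempt and no reset: what is moved stays moved. The work goes in short steps, Python scripts to look and compute and a tool call to move; the robot and the scene stay as the last step left them, time stands still between calls to the robot, and variables do not carry over. Pictures are saved under pics/ and viewed, about 8 in all and at most 12, crops included, and the job is handed in when it is done.

Besides the shell and the picture viewer there is one more tool, called after ">>>" as a command line: name --argument value ..., lists and objects as JSON in quotes. apply_moves: Moves the arm, as the interface text tells. Shifts and turns lie within -1 to 1; 1 stands for 0.04 m of shift or 5 degrees of turn. Its arguments: {"type":"object","properties":{"commands":{"type":"array"},"claw":{"type":"number"}},"required":["commands"]}

```bash
mkdir -p pics; python3 - <<'E'
from cell import readout, eyes
import cv2, pickle
print(readout.read_state())
d={}
for n in("scene","side","wrist"):
    r=eyes.get_image(n); d[n]=r; cv2.imwrite(f"pics/{n}0.png",r["image"][:,:,::-1])
    R=cv2.Rodrigues(r["rvec"])[0]; print(n,(-R.T@r["tvec"].ravel()).round(0),r["mtx"][0],r["mtx"][1], R[2].round(2))
pickle.dump(d,open("d0.pkl","wb"))
E
```

```text
{'clock': 0.0, 'qpos': array([ 1.12319482,  0.62934602,  0.03840633,  1.51839143, -0.02701951,
        0.99629092, -0.01998664]), 'qd': array([-0.00107846,  0.00023787,  0.00069622, -0.00053509, -0.00023   ,
        0.00068481, -0.00165346]), 'tau': array([-3.92328354e-05, -5.63405156e+01,  1.22631211e+00, -1.93449068e+01,
        1.09521937e-02,  1.06411308e-02, -1.15941015e-05]), 'eef_pos': array([ 241.99924001, -602.58560601,  230.38100597]), 'tool_rot': array([-1.57078483,  0.00191924, -1.18896378]), 'force': array([-0.71200599,  0.27434875,  0.13340344]), 'torque': array([ 0.01142776,  0.01070396, -0.02637406]), 'width': 85.49084137159836}
scene [1677. -660. 1237.] [485.5889437    0.         252.32834853] [  0.         485.5889437  189.80282538] [-0.64  0.4  -0.65]
side [-140.  944.  888.] [438.77403991   0.         251.16721365] [  0.         438.77403991 189.27162844] [ 0.51 -0.65 -0.56]
wrist [ 319. -573.  372.] [324.41956666   0.         253.6967204 ] [  0.         324.41956666 191.11230943] [-0.3  -0.12 -0.95]
```

View pics/scene0.png

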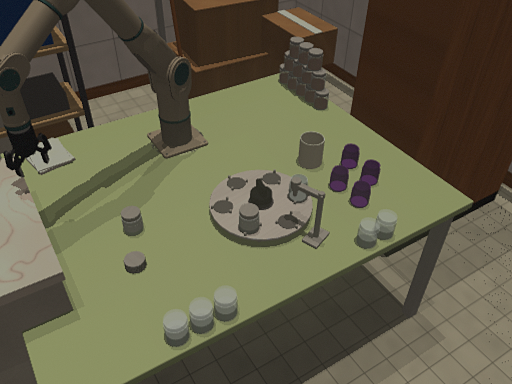

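View pics/side0.png

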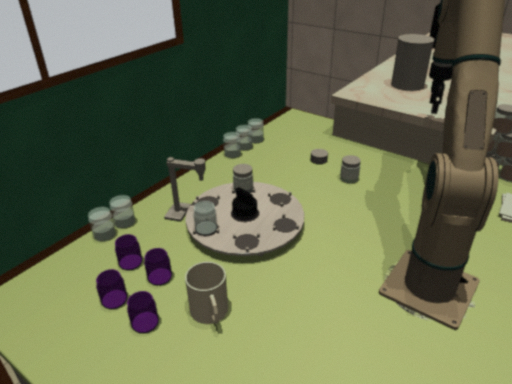

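The scene view shows the carousel at about (261,205), the knob at (261,195), the open jar at (298,187), the lidded jar at (249,217) and the nozzle post at (318,215). In the side view the jar is at (205,217), the lidded jar at (243,180), the knob at (244,207) and the nozzle at (200,165). I'll take enlarged crops next and fit the plate.

```bash
cat >h.py <<'E'
import numpy as np, cv2
def ray(r,px,z):
    R=cv2.Rodrigues(r["rvec"])[0]; t=np.asarray(r["tvec"]).ravel(); c=-R.T@t
    u=cv2.undistortPoints(np.array(px,float).reshape(-1,1,2),r["mtx"],None)[:,0]
    d=np.c_[u,np.ones(len(u))]@R
    return c+d*((z-c[2])/d[:,2])[:,None]
def proj(r,P): return cv2.projectPoints(np.array(P,float).reshape(-1,1,3),r["rvec"],np.array(r["tvec"],float),r["mtx"],None)[0][:,0]
def tri(r1,p1,r2,p2):
    M=[r["mtx"]@np.c_[cv2.Rodrigues(r["rvec"])[0],np.ravel(r["tvec"])] for r in(r1,r2)]
    X=cv2.triangulatePoints(M[0],M[1],np.array(p1,float).reshape(2,1),np.array(p2,float).reshape(2,1)); return (X[:3]/X[3]).ravel()
def circ(P):
    A=np.c_[2*P[:,:2],np.ones(len(P))]; s=np.linalg.lstsq(A,(P[:,:2]**2).sum(1),rcond=None)[0]
    return s[:2],np.sqrt(s[2]+s[0]**2+s[1]**2)
E
python3 - <<'E'
import pickle; from h import *
d=pickle.load(open("d0.pkl","rb"))
B=[("scene",200,150),("side",165,140)]
o=[]
for n,x,y in B:
    c=d[n]["image"][y:y+115,x:x+150]; o.append(cv2.resize(np.clip(c*1.6,0,255).astype(np.uint8),None,fx=5,fy=5,interpolation=cv2.INTER_CUBIC))
    cv2.imwrite(f"pics/{n}_crop.png",o[-1][:,:,::-1])
for n in("scene","side"):
    im=d[n]["image"]; hsv=cv2.cvtColor(im,cv2.COLOR_RGB2HSV)
    m=(hsv[...,1]<75).astype(np.uint8)*255   # bare metal vs green table
    k,l,s,c=cv2.connectedComponentsWithStats(m)
    seed=(210,207) if n=="scene" else (240,245)
    print(n,[(i,s[i].tolist()) for i in range(1,k) if s[i][4]>800], l[230,250] if n=="scene" else l[240,225])
E
```

```text
scene [(1, [0, 0, 208, 384, 32056]), (2, [277, 0, 92, 77, 3012]), (5, [278, 36, 76, 79, 3036]), (34, [296, 131, 29, 38, 873]), (78, [209, 169, 121, 80, 7218]), (102, [136, 183, 376, 201, 37659]), (119, [355, 209, 43, 40, 1124]), (159, [163, 285, 75, 62, 2470])] 78
side [(1, [0, 0, 42, 93, 2798]), (2, [27, 0, 150, 78, 8266]), (3, [285, 0, 227, 201, 23223]), (61, [464, 90, 23, 60, 1005]), (65, [223, 118, 41, 40, 1023]), (85, [164, 156, 141, 101, 8093]), (105, [88, 194, 47, 47, 1405]), (221, [406, 240, 61, 62, 1152]), (247, [185, 261, 43, 63, 2192])] 85
```

View pics/scene_crop.png

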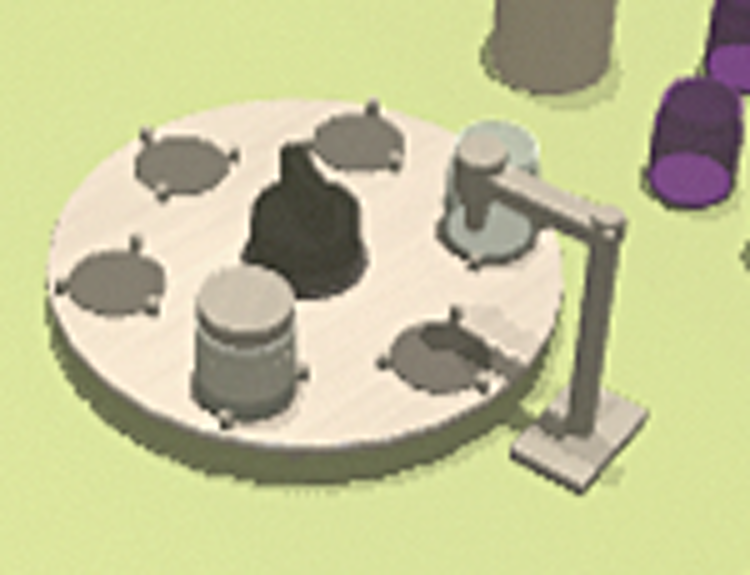

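View pics/side_crop.png

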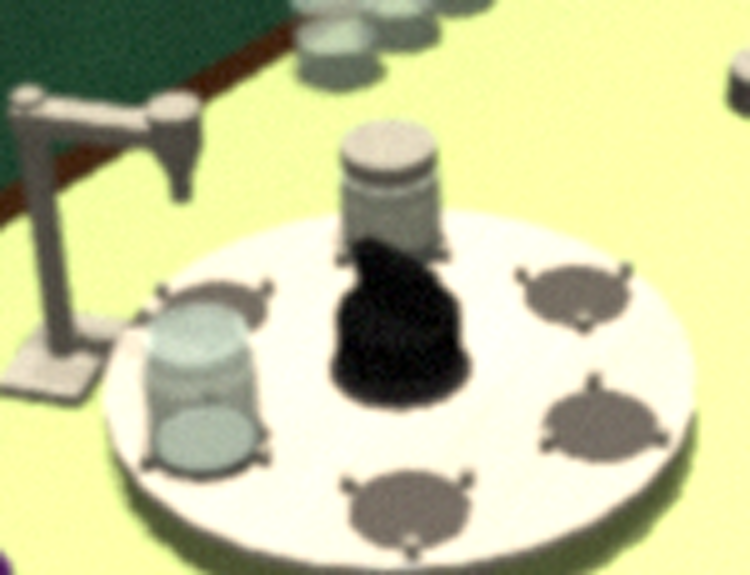

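```bash
python3 - <<'E'
import pickle; from h import *
from scipy.optimize import least_squares
d=pickle.load(open("d0.pkl","rb")); S,D=d["scene"],d["side"]
s=lambda L:[(200+x/5-.4,150+y/5-.4) for x,y in L]; q=lambda L:[(165+x/5-.4,140+y/5-.4) for x,y in L]
N1=ray(S,s([(182,165),(359,143),(116,283),(440,357)]),42); N2=ray(D,q([(578,295),(602,425),(410,510)]),42)
rims=[]
for r,f,L in((S,s,[(50,270),(100,180),(200,115),(320,98),(430,120),(560,270),(470,395),(380,435),(300,447),(150,385)]),(D,q,[(107,400),(160,480),(250,535),(350,565),(450,563),(600,510),(692,400),(660,290),(560,228),(450,210)])):
    P=ray(r,f(L),42); print("rim",circ(P)); 
for N in(N1,N2,np.r_[N1,N2]):
    def res(p):
        a=np.arctan2(N[:,1]-p[1],N[:,0]-p[0]); k=np.round((a-p[2])/(np.pi/3)); t=p[2]+k*np.pi/3
        return np.r_[N[:,0]-p[0]-140*np.cos(t),N[:,1]-p[1]-140*np.sin(t)]
    print(min((least_squares(res,[*circ(np.r_[N1,N2])[0],a]) for a in(0,.3,.6,.9)),key=lambda o:o.cost).x,circ(N))
print("noz",tri(S,s([(476,228)])[0],D,q([(181,200)])[0]))
print("jar",ray(D,q([(198,335)]),127),ray(S,s([(493,158)]),127))
print("lid",ray(S,s([(246,302)]),126),ray(D,q([(388,150)]),126))
print("bar ends top",tri(S,s([(297,146)])[0],D,q([(368,240)])[0]))
print("post",tri(S,s([(605,225)])[0],D,q([(28,97)])[0]))
print("jug",ray(S,s([(550,85)]),0))
E
```

```text
rim (array([571.96974259,  77.87070276]), np.float64(184.9996101047601))
rim (array([571.67875463,  67.85797243]), np.float64(187.48963951739591))
[5.71604803e+02 7.36973085e+01 1.76809301e-01] (array([571.46137387,  73.18366497]), np.float64(140.01051034344331))
[572.61183405  70.42984882   1.22873688] (array([573.98282693,  70.79374961]), np.float64(141.32435001130744))
[5.72018728e+02 7.23944123e+01 1.81613168e-01] (array([571.85138545,  71.8271098 ]), np.float64(140.05882240041677))
noz [703.96516602 123.942253   147.47718085]
jar [[617.29007853 204.23449562 127.        ]] [[630.43729343 193.84001043 127.        ]]
lid [[666.66069856 -35.83259165 126.        ]] [[657.48985311 -27.52167615 126.        ]]
bar ends top [575.23202983  74.82095277 145.68245142]
post [797.33878469 155.46271645 205.87273381]
jug [[458.10934131 387.79519601   0.        ]]
```

The plate axis is at about (572,72), the nozzle at about 21° and the jar at about 70°, so the carousel must turn by roughly −50°. Black knob candidates: only the knob itself, at scene (261,195). The jar must be the glass one at side (205,217). The row of glass jars at scene (175–225,315) and (370–385,225) and the purple cups are not meant. I'll move above the knob to look at it.

>>> apply_moves --commands '[[[0,-0.8,0,0,0,0],[0,-0.8,0,0,0,0],[-0.6,0,0.67,0,0,0],[-0.6,0,0.67,0,0,0],[-0.6,0,0.67,0,0,0],[-0.6,0,0.67,0,0,0],[-0.6,0,0.67,0,0,0],[-0.6,0,0.67,0,0,0]]]'

```text
clock: 0.82
eef_pos: [333.7, -410.4, 293.4]
tool_rot: [-1.577, 0.003, -1.207]
force: [0.7, 0.8, -0.1]
width: 85.1
```

>>> apply_moves --commands '[[[-0.6,0,0.67,0,0,0],[-0.6,0,0.67,0,0,0],[-0.6,0,0.67,0,0,0],[-0.6,0,0.67,0,0,0],[-0.6,0,0.67,0,0,0],[-0.6,0,0.67,0,0,0],[-0.6,0,0.67,0,0,0],[-0.6,0,0.67,0,0,0]]]'

```text
clock: 1.48
eef_pos: [468.4, -140.5, 292.4]
tool_rot: [-1.578, 0.003, -1.208]
force: [0.9, -0.9, -0.8]
width: 85.4
```

>>> apply_moves --commands '[[[-0.6,0,0.65,0,0,0],[-0.6,0,0.65,0,0,0],[-0.6,0,0.65,0,0,0],[-0.6,0,0.65,0,0,0],[-0.6,0,0.65,0,0,0],[-0.6,0,0.65,0,0,0],[0,0,0,0,0,0]]]'

```text
clock: 2.07
eef_pos: [567.2, 69.3, 290.8]
tool_rot: [-1.575, 0.008, -1.198]
force: [0.9, 1.4, 0.6]
width: 85.8
```

```bash
cat >snap.py <<'E'
import sys,pickle,cv2,numpy as np
from cell import eyes,readout
from h import *
def snap(n,tag):
    r=eyes.get_image(n); cv2.imwrite(f"pics/{n}{tag}.png",cv2.convertScaleAbs(r["image"][:,:,::-1],alpha=1.5)); pickle.dump(r,open(f"{n}{tag}.pkl","wb")); return r
if __name__=="__main__":
    for n in sys.argv[2:]: snap(n,sys.argv[1])
    s=readout.read_state(); print(s["clock"],s["eef_pos"],s["tool_rot"],s["force"],s["torque"],s["qpos"].round(2))
E
python3 snap.py 1 wrist
```

```text
2.1167 [565.89674716  65.54153944 290.61762881] [-1.57811655  0.00558436 -1.20054829] [-0.33651489 -0.39640708 -0.84047985] [-0.03592765 -0.0533897  -0.02755784] [-0.08  0.46 -0.13  1.66  0.06  1.04 -1.42]
```

View pics/wrist1.png

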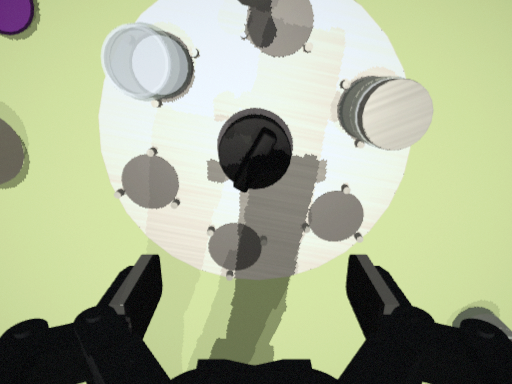

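The wrist view shows the knob at (256,148), with its bar running from (241,187) to (267,135). The jar is at (148,62), the lidded jar at (395,114) and the nests at (150,181), (235,246), (336,215) and (281,24). Now a stretched close crop of the bar.

```bash
python3 - <<'E'
import pickle; from h import *
r=pickle.load(open("wrist1.pkl","rb")); im=r["image"]
c=im[95:205,200:310]; c=np.clip(c.astype(float)*6,0,255).astype(np.uint8)
cv2.imwrite("pics/bar1.png",cv2.resize(c,None,fx=5,fy=5,interpolation=cv2.INTER_CUBIC)[:,:,::-1])
hsv=cv2.cvtColor(im,cv2.COLOR_RGB2HSV); v=hsv[...,2]
m=((v<45)).astype(np.uint8); m[:95]=0;m[205:]=0;m[:,:200]=0;m[:,310:]=0
P=ray(r,[(150,181),(235,246),(336,215)],42); print(P,circ(P))
print("lid",ray(r,[(398,114)],126),"jar",ray(r,[(139,60)],127))
E
```

```text
[[484.45259517 178.08437998  42.        ]
 [437.64269173  46.54357264  42.        ]
 [528.45911229 -59.9974292   42.        ]] (array([575.0925598 ,  71.73013294]), np.float64(139.7384308355068))
lid [[665.19657213 -34.61460639 126.        ]] jar [[623.30958657 199.12860162 127.        ]]
```

View pics/bar1.png

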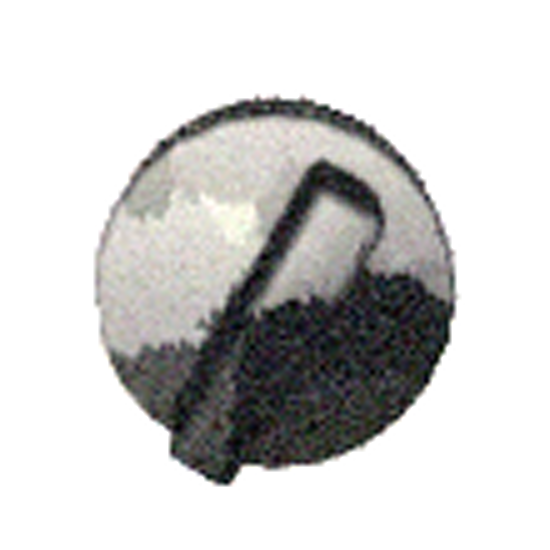

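```bash
python3 - <<'E'
import pickle; from h import *
r=pickle.load(open("wrist1.pkl","rb"))
f=lambda L:[(200+x/5-.4,95+y/5-.4) for x,y in L]
P=ray(r,f([(320,190),(383,215),(230,485),(172,450)]),130); print(P.round(1),P.mean(0))
for a,b in((0,3),(1,2)): print(np.degrees(np.arctan2(*(P[a]-P[b])[1::-1])),np.linalg.norm(P[a]-P[b]))
a=np.linspace(0,2*np.pi,12,endpoint=False)
print("disc",circ(ray(r,f([(275+178*np.cos(t),290+178*np.sin(t)) for t in a]),90)))
R=cv2.Rodrigues(r["rvec"])[0];print(-R.T@np.ravel(r["tvec"]))
E
```

```text
[[604.9  74.3 130. ]
 [604.8  61.6 130. ]
 [544.7  69.2 130. ]
 [547.3  82.3 130. ]] [575.43842328  71.85784477 130.        ]
-7.954297148120844 58.076386311574396
-7.157106656964416 60.57813954072499
disc (array([574.89080688,  71.73160353]), np.float64(38.454047483918465))
[645.28644403  97.54835651 431.94841075]
```

The bar lies at about −7.5°, centred near (574.5,72). I'll grip with yaw +82.5° so the last joint keeps its range, which means turning +151° (negative about tool y).

>>> apply_moves --commands '[[[0,0,0,0,-1,0],[0,0,0,0,-1,0],[0,0,0,0,-1,0],[0,0,0,0,-1,0],[0,0,0,0,-1,0],[0,0,0,0,-1,0],[0,0,0,0,-1,0],[0,0,0,0,-1,0]]]'

```text
clock: 2.78
eef_pos: [561.9, 57.4, 288.0]
tool_rot: [-1.583, 0.012, -0.476]
force: [0.3, -0.3, 0.2]
width: 85.8
```

>>> apply_moves --commands '[[[0,0,0,0,-1,0],[0,0,0,0,-1,0],[0,0,0,0,-1,0],[0,0,0,0,-1,0],[0,0,0,0,-1,0],[0,0,0,0,-1,0],[0,0,0,0,-1,0],[0,0,0,0,-1,0]]]'

```text
clock: 3.45
eef_pos: [557.5, 44.0, 286.1]
tool_rot: [-1.579, 0.026, 0.245]
force: [-0.0, 0.3, 0.3]
width: 85.6
```

>>> apply_moves --commands '[[[0,0,0,0,-1,0],[0,0,0,0,-1,0],[0,0,0,0,-1,0],[0,0,0,0,-1,0],[0,0,0,0,-1,0],[0,0,0,0,-1,0],[0,0,0,0,-1,0],[0,0,0,0,-1,0]]]'

```text
clock: 4.12
eef_pos: [553.0, 30.4, 283.9]
tool_rot: [-1.56, 0.038, 0.967]
force: [0.3, -0.2, 0.2]
width: 85.6
```

```bash
cat >to.py <<'E'
import sys,numpy as np
from scipy.spatial.transform import Rotation as Ro
from cell import readout
x,y,z,yaw=map(float,sys.argv[1:5]); n=int(sys.argv[5])
s=readout.read_state(); C=Ro.from_euler("xyz",s["tool_rot"]); T=Ro.from_euler("xyz",[-np.pi/2,0,np.radians(yaw)])
d=C.inv().apply(np.array([x,y,z])-s["eef_pos"])/40/n; w=np.degrees((C.inv()*T).as_rotvec())/5/n
print(s["clock"],s["eef_pos"].round(1),s["tool_rot"].round(3),"F",s["force"].round(1),"M",s["torque"].round(3),"w",s["width"]); print("row",d.round(3),w.round(3))
E
python3 to.py 574 72 200 82.5 6
```

```text
4.1167 [553.   30.4 283.9] [-1.56   0.038  0.967] F [ 0.3 -0.2  0.2] M [ 0.013 -0.056  0.056] w 85.55966636225749
row [0.206 0.342 0.023] [-0.038 -0.903 -0.067]
```

>>> apply_moves --commands '[[[0.2,0.34,0.02,-0.04,-0.9,-0.07],[0.2,0.34,0.02,-0.04,-0.9,-0.07],[0.2,0.34,0.02,-0.04,-0.9,-0.07],[0.2,0.34,0.02,-0.04,-0.9,-0.07],[0.2,0.34,0.02,-0.04,-0.9,-0.07],[0.2,0.34,0.02,-0.04,-0.9,-0.07],[0,0,0,0,0,0]]]' --claw 55

```text
clock: 4.7
eef_pos: [564.5, 63.0, 197.1]
tool_rot: [-1.573, 0.007, 1.452]
force: [-0.7, 0.4, -0.0]
width: 55.0
```

```bash
python3 to.py 574 72 150 82.5 3; python3 snap.py 2 wrist
```

```text
4.7 [564.5  63.  197.1] [-1.573  0.007  1.452] F [-0.7  0.4 -0. ] M [ 0.034 -0.059  0.017] w 55.01031274065044
row [ 0.086  0.392 -0.069] [ 0.008  0.047 -0.028]
4.75 [565.05475388  62.1408673  198.19244264] [-1.57406996  0.00808434  1.44815131] [-0.68709875 -0.01552826  0.87961315] [-0.0039986   0.01331901 -0.00975018] [ 0.3   0.65 -0.75  1.77  0.54  0.94  0.77]
```

View pics/wrist2.png

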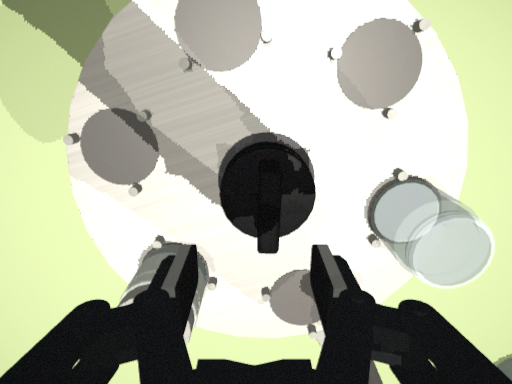

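The wrist view shows the bar upright in the image, from (269,160) to (268,250), so the jaws are square to it. The jar mouth is at (451,247), with nests at (119,146) and (380,63). I'll refine the axis and yaw from these.

```bash
python3 - <<'E'
import pickle; from h import *
r=pickle.load(open("wrist2.pkl","rb"))
N=ray(r,[(119,146),(380,63),(405,211)],42); 
print(N.round(1), circ(N))
im=r["image"]; c=np.clip(im[120:265,205:330].astype(float)*6,0,255).astype(np.uint8)
cv2.imwrite("pics/bar2.png",cv2.resize(c,None,fx=4,fy=4,interpolation=cv2.INTER_CUBIC)[:,:,::-1])
P=ray(r,[(258,250),(278,250),(259,170),(280,170)],130); print(P.round(1)); print(ray(r,[(451,247)],127))
E
python3 to.py 573.5 72 150 82.5 3
```

```text
[[524.7 -59.7  42. ]
 [481.2 178.8  42. ]
 [620.5 204.   42. ]] (array([572.36090621,  72.21194579]), np.float64(140.27670065094074))
[[598.1  60.8 130. ]
 [599.8  75.1 130. ]
 [538.8  68.2 130. ]
 [540.4  82.1 130. ]]
[[613.37163408 200.39828171 127.        ]]
4.75 [565.1  62.1 198.2] [-1.574  0.008  1.448] F [-0.7 -0.   0.9] M [-0.004  0.013 -0.01 ] w 54.91166031522049
row [ 0.093  0.401 -0.058] [ 0.013  0.032 -0.031]
```

View pics/bar2.png

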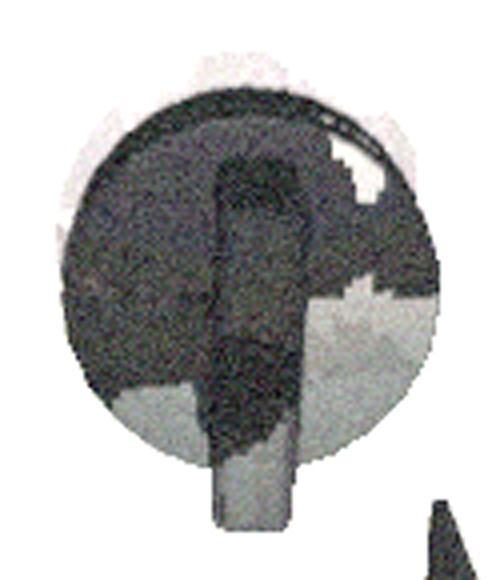

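The crop confirms the bar is straight and centred, so I'll descend.

>>> apply_moves --commands '[[[0.09,0.4,-0.06,0.01,0.02,-0.03],[0.09,0.4,-0.06,0.01,0.02,-0.03],[0.09,0.4,-0.06,0.01,0.02,-0.03],[0,0,0,0,0,0]]]'

```text
clock: 5.08
eef_pos: [576.1, 66.1, 152.4]
tool_rot: [-1.577, 0.004, 1.427]
force: [-0.1, -0.7, -0.1]
width: 55.0
```

```bash
python3 to.py 573 72 97.5 82.7 4
```

```text
5.0833 [576.1  66.1 152.4] [-1.577  0.004  1.427] F [-0.1 -0.7 -0.1] M [0.027 0.013 0.013] w 55.04610195799312
row [0.035 0.343 0.027] [ 0.018 -0.046 -0.012]
```

>>> apply_moves --commands '[[[0.05,0.34,0.03,0.02,-0.05,-0.01],[0.05,0.34,0.03,0.02,-0.05,-0.01],[0.05,0.34,0.03,0.02,-0.05,-0.01],[0.05,0.3,0.03,0.02,-0.05,-0.01],[0,0,0,0,0,0]]]'

```text
clock: 5.5
eef_pos: [574.2, 72.1, 98.4]
tool_rot: [-1.574, 0.003, 1.439]
force: [-0.6, -0.2, -1.2]
width: 54.8
```

```bash
python3 to.py 573 72 97.5 82.7 2
```

```text
5.5 [574.2  72.1  98.4] [-1.574  0.003  1.439] F [-0.6 -0.2 -1.2] M [-0.003  0.043 -0.017] w 54.81452505578792
row [-0.003  0.011  0.015] [ 0.02  -0.025 -0.015]
```

>>> apply_moves --commands '[[[0,0.02,0.03,0,0,0],[0,0,0,0,0,0],[0,0,0,0,0,0],[0,0,0,0,0,0],[0,0,0,0,0,0],[0,0,0,0,0,0]]]' --claw 0

```text
clock: 6.0
eef_pos: [572.2, 72.6, 96.8]
tool_rot: [-1.573, 0.002, 1.439]
force: [0.7, -0.2, -4.1]
width: 15.0
```

```bash
python3 to.py 573 72 97.5 82.7 1
```

```text
6.0 [572.2  72.6  96.8] [-1.573  0.002  1.439] F [ 0.7 -0.2 -4.1] M [ 0.162 -0.103  0.055] w 14.988164620704234
row [-0.013 -0.017 -0.021] [ 0.024 -0.045 -0.028]
```

>>> apply_moves --commands '[[[0,0.02,0,0,0,0],[0,0.02,0,0,0,0],[0,0.02,0,0,0,0]]]'

```text
clock: 6.25
eef_pos: [572.3, 72.6, 95.6]
tool_rot: [-1.574, 0.003, 1.439]
force: [-1.8, -0.5, 1.7]
width: 15.1
```

>>> apply_moves --commands '[[[0,0.02,0,0,0,0],[0,0.02,0,0,0,0],[0,0.02,0,0,0,0]]]'

```text
clock: 6.5
eef_pos: [572.3, 72.6, 93.8]
tool_rot: [-1.574, 0.003, 1.439]
force: [-1.6, -1.0, 1.9]
width: 15.3
```

>>> apply_moves --commands '[[[0,0.02,0,0,0,0],[0,0.02,0,0,0,0],[0,0.02,0,0,0,0]]]'

```text
clock: 6.75
eef_pos: [572.3, 72.7, 91.8]
tool_rot: [-1.574, 0.003, 1.439]
force: [-3.2, -1.1, 10.2]
width: 15.1
```

>>> apply_moves --commands '[[[0,0.02,0,0,0,0],[0,0.02,0,0,0,0]]]'

```text
clock: 6.92
eef_pos: [572.3, 72.7, 91.7]
tool_rot: [-1.575, 0.004, 1.439]
force: [-3.5, -1.3, 10.1]
width: 14.7
```

>>> apply_moves --commands '[[[0,0.02,0,0,0,0],[0,0.02,0,0,0,0]]]'

```text
clock: 7.08
eef_pos: [572.3, 72.7, 91.7]
tool_rot: [-1.576, 0.005, 1.438]
force: [-3.3, -1.6, 9.5]
width: 15.0
```

Tips are touching at about 10 N. I'll feel round clockwise with a light push.

>>> apply_moves --commands '[[[0,0.015,0,0,0.35,0],[0,0.015,0,0,0.35,0],[0,0.015,0,0,0.35,0],[0,0.015,0,0,0.35,0]]]'

```text
clock: 7.42
eef_pos: [572.4, 72.7, 91.7]
tool_rot: [-1.578, 0.005, 1.312]
force: [-3.1, -1.6, 7.3]
width: 15.1
```

>>> apply_moves --commands '[[[0,0.015,0,0,0.35,0],[0,0.015,0,0,0.35,0],[0,0.015,0,0,0.35,0],[0,0.015,0,0,0.35,0]]]'

```text
clock: 7.75
eef_pos: [572.4, 72.8, 91.7]
tool_rot: [-1.58, 0.005, 1.185]
force: [-2.9, -2.4, 7.2]
width: 15.3
```

>>> apply_moves --commands '[[[0,0.015,0,0.02,0.35,0],[0,0.015,0,0.02,0.35,0],[0,0.015,0,0.02,0.35,0],[0,0.015,0,0.02,0.35,0]]]'

```text
clock: 8.08
eef_pos: [572.4, 72.9, 91.7]
tool_rot: [-1.575, 0.005, 1.058]
force: [-3.0, -1.8, 6.9]
width: 15.1
```

>>> apply_moves --commands '[[[0,0.015,0,0.02,0.35,0],[0,0.015,0,0.02,0.35,0],[0,0.015,0,0.02,0.35,0],[0,0.015,0,0.02,0.35,0]]]'

```text
clock: 8.42
eef_pos: [572.5, 73.0, 91.7]
tool_rot: [-1.571, 0.005, 0.932]
force: [-3.8, -0.0, 7.4]
width: 15.5
```

>>> apply_moves --commands '[[[0,0.015,0,0.01,0.35,0],[0,0.015,0,0.01,0.35,0],[0,0.015,0,0.01,0.35,0],[0,0.015,0,0.01,0.35,0]]]'

```text
clock: 8.75
eef_pos: [572.5, 73.1, 91.7]
tool_rot: [-1.571, 0.005, 0.807]
force: [-3.4, -0.8, 6.8]
width: 15.2
```

>>> apply_moves --commands '[[[0,0.015,0,0.01,0.35,0],[0,0.015,0,0.01,0.35,0],[0,0.015,0,0.01,0.35,0]]]'

```text
clock: 9.0
eef_pos: [572.6, 73.1, 91.7]
tool_rot: [-1.57, 0.005, 0.713]
force: [-4.8, -1.0, 7.7]
width: 14.9
```

```bash
python3 to.py 573 72 97.5 82.7 1; python3 - <<'E'
from snap import *
snap("wrist",3)
E
```

```text
9.0 [572.6  73.1  91.7] [-1.57   0.005  0.713] F [-4.8 -1.   7.7] M [-0.032  0.407  0.125] w 14.93691667463116
row [-0.011 -0.145 -0.028] [-0.027 -8.372 -0.058]
```

```bash
python3 - <<'E'
from snap import *
d=pickle.load(open("d0.pkl","rb"))
n=[eyes.get_image("side")["image"],d["side"]["image"]]
o=np.hstack([cv2.resize(i[140:260,165:310],None,fx=2.7,fy=2.7,interpolation=cv2.INTER_CUBIC) for i in n])
cv2.imwrite("pics/cmp.png",o[:,:,::-1]); print(o.shape)
E
```

```text
(324, 784, 3)
```

View pics/cmp.png

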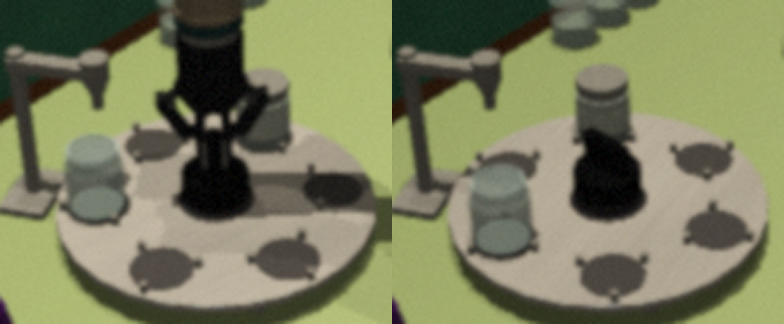

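The crops show the plate has been dragged clockwise along with the knob (jar from about (500,210) to (95,180)), so tip friction exceeded the plate's drag. I'll feel on with a much lighter push.

>>> apply_moves --commands '[[[0,-0.01,0,0,0,0],[0,0.005,0,0,0.3,0],[0,0.005,0,0,0.3,0],[0,0.005,0,0,0.3,0]]]'

```text
clock: 9.43
eef_pos: [572.6, 73.2, 92.3]
tool_rot: [-1.572, 0.005, 0.629]
force: [-4.2, -1.1, 5.8]
width: 15.1
```

```bash
python3 to.py 573 72 97.5 82.7 1
```

```text
9.4333 [572.6  73.2  92.3] [-1.572  0.005  0.629] F [-4.2 -1.1  5.8] M [0.025 0.337 0.072] w 15.148556741147907
row [-0.011 -0.13  -0.03 ] [-0.014 -9.336 -0.058]
```

>>> apply_moves --commands '[[[0,0.004,0,0,0.3,0],[0,0.004,0,0,0.3,0],[0,0.004,0,0,0.3,0],[0,0.004,0,0,0.3,0]]]'

```text
clock: 9.77
eef_pos: [572.7, 73.2, 92.3]
tool_rot: [-1.573, 0.005, 0.513]
force: [-2.5, -0.9, 4.6]
width: 15.5
```

```bash
python3 to.py 573 72 97.5 82.7 1
```

```text
9.7667 [572.7  73.2  92.3] [-1.573  0.005  0.513] F [-2.5 -0.9  4.6] M [0.041 0.376 0.051] w 15.54383572894497
row [-0.008 -0.13  -0.03 ] [-2.000e-03 -1.066e+01 -6.200e-02]
```

>>> apply_moves --commands '[[[0,0.004,0,0,0.3,0],[0,0.004,0,0,0.3,0],[0,0.004,0,0,0.3,0],[0,0.004,0,0,0.3,0]]]'

```text
clock: 10.1
eef_pos: [572.8, 73.3, 92.3]
tool_rot: [-1.574, 0.004, 0.397]
force: [-3.2, 0.1, 5.0]
width: 15.0
```

```bash
python3 to.py 573 72 97.5 82.7 1
```

```text
10.1 [572.8  73.3  92.3] [-1.574  0.004  0.397] F [-3.2  0.1  5. ] M [0.077 0.463 0.075] w 15.046900182187388
row [-0.008 -0.13  -0.032] [ 1.1000e-02 -1.1985e+01 -6.5000e-02]
```

>>> apply_moves --commands '[[[0,0.006,0,0.01,0.3,0],[0,0.006,0,0.01,0.3,0],[0,0.006,0,0.01,0.3,0],[0,0.006,0,0.01,0.3,0]]]'

```text
clock: 10.43
eef_pos: [572.9, 73.3, 92.2]
tool_rot: [-1.572, 0.004, 0.282]
force: [-2.7, -1.1, 5.9]
width: 15.1
```

>>> apply_moves --commands '[[[0,0.006,0,0.01,0.3,0],[0,0.006,0,0.01,0.3,0],[0,0.006,0,0.01,0.3,0],[0,0.006,0,0.01,0.3,0]]]'

```text
clock: 10.77
eef_pos: [572.9, 73.3, 91.1]
tool_rot: [-1.57, 0.004, 0.167]
force: [-2.1, -0.2, 2.1]
width: 15.1
```

```bash
python3 to.py 573 72 97.5 82.7 1;  python3 snap.py 4 side
```

```text
10.7667 [572.9  73.3  91.1] [-1.57   0.004  0.167] F [-2.1 -0.2  2.1] M [-0.132  0.1    0.013] w 15.133403153049622
row [-0.004 -0.16  -0.032] [ -0.038 -14.628  -0.027]
10.8167 [572.93050416  73.2915463   91.02290652] [-1.56965472  0.00367448  0.16568381] [-2.02123017  0.48028416  1.28444565] [-0.07135392  0.09406368 -0.03505644] [ 0.01  0.73 -0.3   1.83  0.34  0.63 -0.32]
```

```bash
cat >ang.py <<'E'
# plate angle from dark nest discs: rectify the plate plane and look at the ring r=140
import sys; from snap import *
from cell import readout
def ang(r,ax=(572.7,72.3),show=False):
    g=cv2.cvtColor(r["image"],cv2.COLOR_RGB2GRAY)
    a=np.radians(np.arange(0,360,.5)); acc=[]
    for rad in range(112,169,3):
        p=proj(r,np.c_[ax[0]+rad*np.cos(a),ax[1]+rad*np.sin(a),np.full(a.size,42)]).astype(np.float32)
        acc.append(cv2.remap(g,p[:,0][None],p[:,1][None],cv2.INTER_LINEAR,borderValue=0)[0])
    m=np.array(acc); m=m.mean(0)
    d=(m-np.median(m)).clip(-40,40)
    return m
if __name__=="__main__":
    for f in sys.argv[1:]:
        r=pickle.load(open(f,"rb")); r=r["side"] if "side" in r else r
        m=ang(r); F=np.exp(-6j*np.radians(np.arange(0,360,.5))); 
        print(f,(np.degrees(np.angle(-(m*F.conj()).sum()))/6)%60, m[::10].astype(int).tolist())
E
python3 ang.py d0.pkl side4.pkl wrist1.pkl wrist2.pkl wrist3.pkl
```

```text
d0.pkl 10.231780226687977 [80, 78, 110, 123, 126, 133, 130, 109, 101, 104, 94, 100, 110, 111, 111, 103, 85, 124, 166, 168, 171, 171, 160, 136, 84, 71, 75, 70, 78, 126, 152, 166, 166, 167, 165, 141, 89, 71, 70, 70, 78, 119, 148, 160, 165, 167, 166, 143, 97, 74, 70, 71, 79, 129, 149, 170, 171, 173, 168, 121, 50, 47, 38, 22, 28, 116, 166, 169, 169, 168, 151, 128]
side4.pkl 43.302087163177276 [152, 147, 125, 98, 91, 94, 113, 121, 121, 118, 101, 103, 165, 180, 182, 183, 176, 157, 112, 80, 81, 76, 79, 105, 154, 178, 179, 179, 178, 164, 113, 78, 71, 70, 71, 93, 141, 153, 163, 173, 118, 73, 56, 36, 30, 30, 34, 73, 128, 146, 157, 163, 169, 166, 107, 61, 65, 68, 61, 29, 20, 11, 52, 9, 63, 129, 113, 81, 77, 74, 78, 115]
wrist1.pkl 12.96776346037938 [106, 98, 91, 41, 49, 104, 134, 142, 155, 160, 160, 146, 105, 136, 142, 143, 133, 127, 161, 162, 162, 161, 161, 148, 96, 89, 88, 87, 90, 133, 155, 155, 155, 155, 155, 143, 97, 88, 81, 39, 41, 67, 82, 82, 82, 105, 128, 131, 94, 87, 88, 88, 90, 139, 161, 163, 162, 163, 160, 125, 120, 119, 115, 101, 81, 140, 160, 159, 158, 157, 158, 145]
wrist2.pkl 11.857993435820559 [99, 95, 96, 39, 11, 30, 37, 97, 178, 178, 177, 116, 120, 133, 133, 127, 110, 153, 180, 179, 180, 179, 179, 163, 118, 112, 114, 116, 121, 161, 168, 150, 141, 131, 129, 123, 90, 93, 98, 103, 115, 136, 122, 123, 122, 122, 114, 101, 74, 84, 90, 89, 91, 140, 167, 174, 177, 179, 178, 149, 79, 40, 43, 24, 36, 109, 177, 176, 175, 173, 172, 151]
wrist3.pkl 41.79753006654667 [14, 183, 183, 126, 116, 130, 117, 132, 129, 120, 107, 71, 134, 166, 175, 186, 186, 177, 121, 83, 71, 57, 49, 45, 43, 39, 39, 39, 45, 38, 48, 50, 60, 71, 86, 114, 159, 173, 165, 156, 147, 107, 75, 46, 45, 51, 51, 68, 131, 171, 168, 170, 16, 16, 17, 15, 15, 15, 10, 8, 8, 34, 41, 34, 30, 9, 10, 11, 15, 16, 31, 18]
```

The knob dropped (z 91.1, force down to 2 N), so it is entering a gap. The plate has moved about −28°, putting the jar at about 43°. I'll press on down without rotating.

>>> apply_moves --commands '[[[0,0.012,0,0,0,0],[0,0.015,0,0,0,0],[0,0.015,0,0,0,0]]]'

```text
clock: 11.07
eef_pos: [572.9, 73.3, 88.8]
tool_rot: [-1.57, 0.004, 0.165]
force: [-1.8, 0.0, 2.8]
width: 15.0
```

>>> apply_moves --commands '[[[0,0.015,0,0,0,0],[0,0.015,0,0,0,0],[0,0.015,0,0,0,0]]]'

```text
clock: 11.32
eef_pos: [572.9, 73.3, 86.7]
tool_rot: [-1.57, 0.004, 0.165]
force: [-0.8, -0.6, 1.9]
width: 14.6
```

```bash
python3 to.py 573 72 97.5 82.7 1
```

```text
11.3167 [572.9  73.3  86.7] [-1.57   0.004  0.165] F [-0.8 -0.6  1.9] M [-0.077  0.099 -0.063] w 14.623929249244165
row [-0.004 -0.271 -0.032] [ -0.041 -14.647  -0.031]
```

>>> apply_moves --commands '[[[0,0.017,0,0,0,0],[0,0.017,0,0,0,0],[0,0.017,0,0,0,0],[0,0.017,0,0,0,0]]]'

```text
clock: 11.65
eef_pos: [572.9, 73.3, 83.6]
tool_rot: [-1.569, 0.004, 0.165]
force: [-1.8, -0.1, 1.7]
width: 15.3
```

>>> apply_moves --commands '[[[0,0.017,0,0,0,0],[0,0.017,0,0,0,0],[0,0.017,0,0,0,0],[0,0.017,0,0,0,0]]]'

```text
clock: 11.98
eef_pos: [573.0, 73.3, 81.2]
tool_rot: [-1.57, 0.004, 0.165]
force: [-4.5, -1.4, 14.4]
width: 15.1
```

>>> apply_moves --commands '[[[0,0.017,0,0,0,0],[0,0.017,0,0,0,0],[0,0.017,0,0,0,0]]]'

```text
clock: 12.23
eef_pos: [573.0, 73.3, 81.2]
tool_rot: [-1.571, 0.003, 0.165]
force: [-3.8, -1.4, 8.1]
width: 15.2
```

```bash
python3 to.py 573 72 97.5 82.7 1; python3 snap.py 5 side scene; python3 ang.py side5.pkl scene5.pkl |cut -c1-40
```

```text
12.2333 [573.   73.3  81.2] [-1.571  0.003  0.165] F [-3.8 -1.4  8.1] M [-0.131  0.504 -0.02 ] w 15.219112873249829
row [-0.006 -0.407 -0.032] [ -0.026 -14.648  -0.033]
12.3333 [572.96474353  73.30624987  81.24114711] [-1.57066225  0.00340631  0.16510798] [-3.39573292 -1.3262791   6.97279393] [-0.14965424  0.55252397 -0.05671086] [ 0.01  0.74 -0.29  1.84  0.34  0.61 -0.33]
side5.pkl 42.816533170235466 [152, 147, 
scene5.pkl 37.29033727890045 [129, 145,
```

It stops at z 81.2. Next I check whether that is the hard stop by rocking slightly under a moderate push.

>>> apply_moves --commands '[[[0,0.02,0,0,0.15,0],[0,0.02,0,0,0.15,0],[0,0.02,0,0,-0.15,0],[0,0.02,0,0,-0.15,0]]]'

```text
clock: 12.67
eef_pos: [573.0, 73.3, 81.2]
tool_rot: [-1.572, 0.003, 0.164]
force: [-3.5, -0.2, 7.9]
width: 15.0
```

```bash
python3 to.py 573 72 97.5 82.7 1
```

```text
12.6667 [573.   73.3  81.2] [-1.572  0.003  0.164] F [-3.5 -0.2  7.9] M [-0.093  0.581 -0.007] w 14.978921445177075
row [-0.006 -0.407 -0.033] [-7.0000e-03 -1.4658e+01 -3.4000e-02]
```

>>> apply_moves --commands '[[[0,0.03,0,0,-0.15,0],[0,0.03,0,0,-0.15,0]]]'

```text
clock: 12.83
eef_pos: [573.0, 73.3, 81.2]
tool_rot: [-1.573, 0.002, 0.191]
force: [-3.8, -0.6, 13.0]
width: 15.2
```

```bash
python3 to.py 573 72 97.5 82.7 1
```

```text
12.8333 [573.   73.3  81.2] [-1.573  0.002  0.191] F [-3.8 -0.6 13. ] M [-0.131  0.882  0.014] w 15.180885054615526
row [-0.006 -0.408 -0.033] [ 5.0000e-03 -1.4348e+01 -3.7000e-02]
```

It is rigid at 81.2 under 13 N and rocks freely. Tips met at about 92.2, i.e. knob value ≥5.5, so the drop of 11 mm puts the knob at ≥16.5 mm, home. Now I turn slowly clockwise.

>>> apply_moves --commands '[[[0,0,0,0.01,0.2,0],[0,0,0,0.01,0.2,0],[0,0,0,0.01,0.2,0],[0,0,0,0.01,0.2,0],[0,0,0,0.01,0.2,0],[0,0,0,0,0.2,0],[0,0,0,0,0.2,0],[0,0,0,0,0.2,0]]]'

```text
clock: 13.5
eef_pos: [573.0, 73.3, 81.3]
tool_rot: [-1.569, 0.002, 0.041]
force: [-2.1, 0.1, 2.1]
width: 15.4
```

```bash
python3 to.py 573 72 97.5 82.7 1; python3 snap.py 6 side; python3 ang.py side6.pkl |cut -c1-40
```

```text
13.5 [573.   73.3  81.3] [-1.569  0.002  0.041] F [-2.1  0.1  2.1] M [-0.274  0.199  0.158] w 15.361485798733908
row [-0.002 -0.405 -0.031] [-3.7000e-02 -1.6074e+01 -5.0000e-03]
13.55 [573.01798395  73.3208958   81.32670469] [-1.56887558  0.00219089  0.03977278] [-1.24009877  0.22671981  2.18927146] [-0.20296074  0.22098723 -0.01309485] [-0.01  0.74 -0.26  1.84  0.31  0.6  -0.42]
side6.pkl 40.08783520216885 [157, 142, 1
```

>>> apply_moves --commands '[[[0,0,0,0,0.2,0],[0,0,0,0,0.2,0],[0,0,0,0,0.2,0],[0,0,0,0,0.2,0],[0,0,0,0,0.2,0],[0,0,0,0,0.2,0],[0,0,0,0,0.2,0],[0,0,0,0,0.2,0]]]'

```text
clock: 14.22
eef_pos: [573.1, 73.3, 81.3]
tool_rot: [-1.569, 0.002, -0.113]
force: [-1.0, 0.1, 1.7]
width: 15.1
```

```bash
python3 to.py 573 72 97.5 82.7 1; python3 snap.py 7 side scene; python3 ang.py side7.pkl scene7.pkl |cut -c1-40
python3 - <<'E'
import cv2,pickle,numpy as np
o=[]
for n,x,y in(("scene",255,160),("side",165,140)):
    i=pickle.load(open(n+"7.pkl","rb"))["image"][y:y+90,x:x+75]; o.append(cv2.resize(cv2.convertScaleAbs(i,alpha=1.5),None,fx=5.3,fy=5.3,interpolation=cv2.INTER_CUBIC))
cv2.imwrite("pics/c7.png",np.hstack(o)[:,:,::-1])
E
```

```text
14.2167 [573.1  73.3  81.3] [-1.569  0.002 -0.113] F [-1.   0.1  1.7] M [-0.214  0.229  0.135] w 15.093914076049163
row [-0.001 -0.405 -0.033] [-3.300e-02 -1.784e+01 -7.000e-03]
14.3167 [573.14746097  73.2980888   81.33280787] [-1.56942639  0.00217305 -0.11287846] [-1.5248973  -0.31947008  3.06263006] [-0.19781402  0.1731204   0.05004483] [-0.04  0.74 -0.22  1.84  0.26  0.59 -0.53]
side7.pkl 31.06401125997166 [147, 131, 1
scene7.pkl 29.032516359011918 [147, 147,
```

View pics/c7.png

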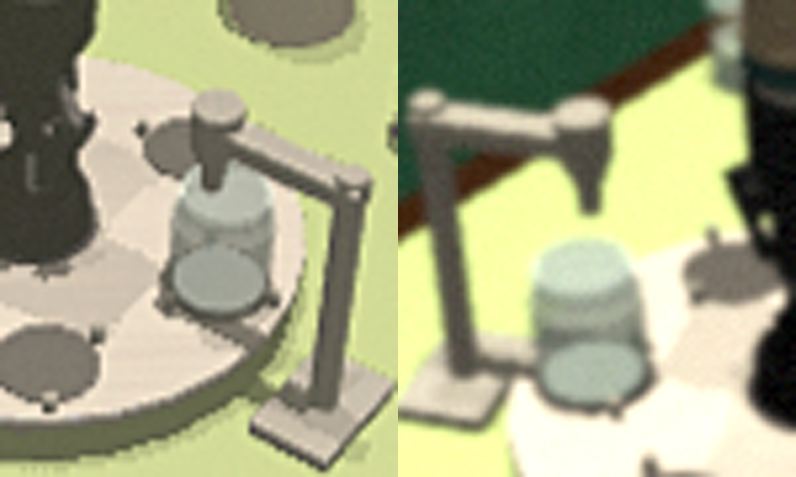

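The crops show the jar nearly there: mouth at crop (228,193) in the scene view and (187,265) in the side view, nozzle tip at (213,188) and (192,211), jar base at (220,280) and (195,373).

```bash
python3 - <<'E'
import pickle; from h import *
S,D=[pickle.load(open(n+"7.pkl","rb")) for n in("scene","side")]
s=lambda x,y:(255+x/5.3-.4,160+y/5.3-.4); q=lambda x,y:(165+x/5.3-.4,140+y/5.3-.4)
ax=np.array([573,72.6])
def A(P): v=np.ravel(P)[:2]-ax; return np.round([np.degrees(np.arctan2(v[1],v[0])),np.hypot(*v)],1)
for n,a,b,z in(("mouth",(228,193),(187,265),127),("base",(220,280),(195,373),44),("tip",(213,188),(192,211),148)):
    T=tri(S,s(*a),D,q(*b)); print(n,T.round(1),A(T),"scene",A(ray(S,[s(*a)],z)),"side",A(ray(D,[q(*b)],z)))
T=tri(S,s(352,183),D,q(28,100)); print("post",T,A(T))
for n,a,b in(("postbase",(325,415),(65,380)),): T=tri(S,s(*a),D,q(*b)); print(n,T,A(T))
E
```

```text
mouth [692.2 145.1 125.5] [ 31.3 139.5] scene [ 30.7 141.5] side [ 32.  137.3]
base [692.4 146.   46.8] [ 31.6 140.2] scene [ 32.8 139.9] side [ 29.9 140.4]
tip [704.  123.8 148.1] [ 21.4 140.6] scene [ 21.5 141.1] side [ 21.1 140.1]
post [797.87282661 156.25137409 207.95844034] [ 20.4 239.9]
postbase [798.02159825 159.09908145   3.24835278] [ 21.  241.1]
```

Jar at 31.3°, nozzle at about 21.1°. That leaves about −10.2°, and the last 8 rows gave 8.9°.

>>> apply_moves --commands '[[[0,0,0,0,0.2,0],[0,0,0,0,0.2,0],[0,0,0,0,0.2,0],[0,0,0,0,0.2,0],[0,0,0,0,0.2,0],[0,0,0,0,0.2,0],[0,0,0,0,0.2,0]]]'

```text
clock: 14.9
eef_pos: [573.2, 73.3, 81.3]
tool_rot: [-1.57, 0.002, -0.247]
force: [-1.1, -0.6, 1.6]
width: 15.4
```

>>> apply_moves --commands '[[[0,0,0,0,0.15,0],[0,0,0,0,0.12,0],[0,0,0,0,0,0]]]'

```text
clock: 15.15
eef_pos: [573.2, 73.3, 81.3]
tool_rot: [-1.57, 0.002, -0.275]
force: [-0.9, -0.2, 2.6]
width: 15.2
```

```bash
python3 to.py 573 72 97.5 82.7 1; python3 snap.py 8 side scene; python3 ang.py side8.pkl scene8.pkl |cut -c1-40
python3 - <<'E'
import cv2,pickle,numpy as np
o=[]
for n,x,y in(("scene",255,160),("side",165,140)):
    i=pickle.load(open(n+"8.pkl","rb"))["image"][y:y+90,x:x+75]; o.append(cv2.resize(cv2.convertScaleAbs(i,alpha=1.5),None,fx=5.3,fy=5.3,interpolation=cv2.INTER_CUBIC))
cv2.imwrite("pics/c8.png",np.hstack(o)[:,:,::-1])
E
```

```text
15.15 [573.2  73.3  81.3] [-1.57   0.002 -0.275] F [-0.9 -0.2  2.6] M [-0.204  0.241  0.102] w 15.153265987066977
row [ 0.002 -0.404 -0.032] [-3.0000e-02 -1.9686e+01 -9.0000e-03]
15.25 [573.22810081  73.26902377  81.30546895] [-1.56973724  0.00226372 -0.27373659] [-0.97513899 -0.10077714  2.26967325] [-0.21629499  0.25931234  0.07367942] [-0.06  0.73 -0.17  1.84  0.21  0.59 -0.64]
side8.pkl 21.030038143613634 [122, 108, 
scene8.pkl 22.378316742510876 [147, 135,
```

View pics/c8.png

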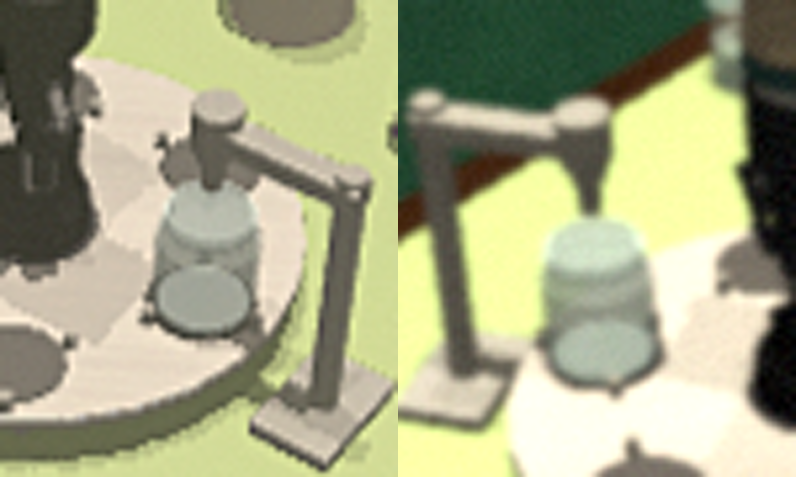

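```bash
python3 - <<'E'
import pickle; from h import *
S,D=[pickle.load(open(n+"8.pkl","rb")) for n in("scene","side")]
s=lambda x,y:(255+x/5.3-.4,160+y/5.3-.4); q=lambda x,y:(165+x/5.3-.4,140+y/5.3-.4)
ax=np.array([573,72.6])
def A(P): v=np.ravel(P)[:2]-ax; return np.round([np.degrees(np.arctan2(v[1],v[0])),np.hypot(*v)],1)
for n,a,b,z in(("mouth",(212,211),(196,245),127),("base",(204,300),(207,352),44),("tip",(212,188),(192,211),148)):
    T=tri(S,s(*a),D,q(*b)); print(n,T.round(1),A(T),"scene",A(ray(S,[s(*a)],z)),"side",A(ray(D,[q(*b)],z)))
# overlay prediction: mouth circle if exactly under tip
for r,f in((S,(255,160)),(D,(165,140))):
    for ang in(20,21,22): 
        c=ax+140*np.array([np.cos(np.radians(ang)),np.sin(np.radians(ang))]); print(ang,((proj(r,[[*c,127],[*c,148]])-f+.4)*5.3).round(0).tolist())
E
```

```text
mouth [701.8 125.9 125.8] [ 22.5 139.4] scene [ 22.1 141. ] side [ 23.  137.7]
base [702.  125.6  46.4] [ 22.3 139.5] scene [ 23.4 139.3] side [ 20.8 139.7]
tip [703.8 123.5 148.1] [ 21.3 140.3] scene [ 21.3 140.6] side [ 21.1 140.1]
20 [[206.0, 215.0], [208.0, 190.0]]
21 [[208.0, 213.0], [211.0, 188.0]]
22 [[210.0, 211.0], [213.0, 186.0]]
20 [[197.0, 238.0], [194.0, 209.0]]
21 [[195.0, 240.0], [192.0, 211.0]]
22 [[194.0, 242.0], [191.0, 213.0]]
```

About 1.2° to go.

>>> apply_moves --commands '[[[0,0,0,0,0.15,0],[0,0,0,0,0.12,0],[0,0,0,0,0,0],[0,0,0,0,0,0]]]'

```text
clock: 15.58
eef_pos: [573.3, 73.3, 81.3]
tool_rot: [-1.57, 0.002, -0.3]
force: [0.0, -0.1, 2.8]
width: 15.0
```

```bash
python3 to.py 573 72 97.5 82.7 1; python3 snap.py 9 side scene; python3 ang.py side9.pkl scene9.pkl |cut -c1-40
```

```text
15.5833 [573.3  73.3  81.3] [-1.57   0.002 -0.3  ] F [ 0.  -0.1  2.8] M [-0.12   0.252  0.07 ] w 14.996561471876866
row [ 0.002 -0.405 -0.032] [-3.3000e-02 -1.9976e+01 -8.0000e-03]
15.6833 [573.27132456  73.28331836  81.30340739] [-1.5695914   0.00230425 -0.29964351] [-0.56709718  0.18623285  2.06538667] [-0.26446191  0.19943592  0.00101475] [-0.07  0.73 -0.17  1.84  0.2   0.58 -0.66]
side9.pkl 19.49914487252796 [115, 109, 1
scene9.pkl 21.177103370664216 [148, 121,
```

>>> apply_moves --commands '[[[0,0.015,0,0,0,0],[0,0.015,0,0,0,0]]]'

```text
clock: 15.85
eef_pos: [573.3, 73.3, 81.3]
tool_rot: [-1.57, 0.002, -0.3]
force: [-1.9, -0.2, 8.6]
width: 14.9
```

>>> apply_moves --commands '[[[0,0,0,0,0,0],[0,0,0,0,0,0],[0,0,0,0,0,0],[0,0,0,0,0,0],[0,0,0,0,0,0],[0,0,0,0,0,0]]]' --claw 50

```text
clock: 16.35
eef_pos: [574.6, 73.6, 80.6]
tool_rot: [-1.568, 0.0, -0.301]
force: [0.8, -1.0, -0.3]
width: 50.3
```

>>> apply_moves --commands '[[[0,-0.25,0,0,0,0],[0,-0.4,0,0,0,0],[0,-0.6,0,0,0,0],[0,-0.6,0,0,0,0],[0,-0.6,0,0,0,0],[0,-0.6,0,0,0,0],[0,-0.6,0,0,0,0],[0,-0.6,0,0,0,0]]]'

```text
clock: 17.02
eef_pos: [570.5, 72.6, 256.1]
tool_rot: [-1.573, 0.011, -0.3]
force: [0.6, -0.4, -0.3]
width: 50.1
```

```bash
python3 to.py 573 72 97.5 82.7 1; python3 snap.py 10 side scene wrist; python3 ang.py side10.pkl scene10.pkl wrist10.pkl|cut -c1-40
python3 - <<'E'
import cv2,pickle,numpy as np
o=[]
for n,x,y in(("scene",230,160),("side",165,140)):
    i=pickle.load(open(n+"10.pkl","rb"))["image"][y:y+90,x:x+100]; o.append(cv2.resize(cv2.convertScaleAbs(i,alpha=1.5),None,fx=4,fy=4,interpolation=cv2.INTER_CUBIC))
cv2.imwrite("pics/c10.png",np.hstack(o)[:,:,::-1])
E
```

```text
17.0167 [570.5  72.6 256.1] [-1.573  0.011 -0.3  ] F [ 0.6 -0.4 -0.3] M [-0.039 -0.065 -0.027] w 50.08825404978362
row [0.11  3.965 0.012] [ -0.098 -19.982  -0.114]
17.1667 [572.12348883  72.89189446 257.00283451] [-1.57050829  0.00678398 -0.30064713] [ 0.22152791  0.21714986 -0.1413724 ] [ 0.04459506  0.06331619 -0.02310839] [-0.03  0.5  -0.22  1.69  0.13  0.97 -0.6 ]
side10.pkl 21.721400683188353 [104, 102,
scene10.pkl 20.665243350976777 [137, 116
wrist10.pkl 23.712023499549232 [168, 135
```

View pics/c10.png

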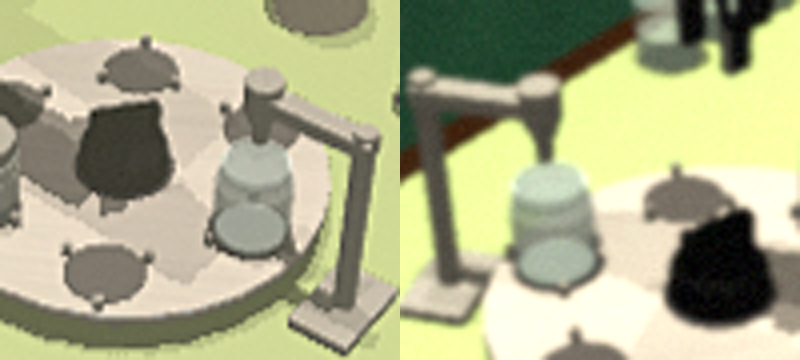

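```bash
python3 - <<'E'
import pickle; from h import *
S,D=[pickle.load(open(n+"10.pkl","rb")) for n in("scene","side")]
s=lambda x,y:(230+x/4-.4,160+y/4-.4); q=lambda x,y:(165+x/4-.4,140+y/4-.4)
ax=np.array([573,72.6])
def A(P): v=np.ravel(P)[:2]-ax; return np.round([np.degrees(np.arctan2(v[1],v[0])),np.hypot(*v)],1)
for n,a,b in(("mouth",(254,160),(151,184)),("base",(251,228),(160,262)),("tip",(261,142),(145,160))):
    T=tri(S,s(*a),D,q(*b)); print(n,T.round(1),A(T))
t=np.radians(-7.3-100.0); e=np.array([np.cos(t),np.sin(t)]); p=np.array([-e[1],e[0]])
for z in(112,120,130):
    C=[[*(ax+i*32*e+j*8*p),z] for i in(-1,1) for j in(-1,1)]
    print(z,((proj(S,C)-(230,160)+.4)*4).round(0).tolist(),((proj(D,C)-(165,140)+.4)*4).round(0).tolist())
E
```

```text
mouth [700.4 122.  125.4] [ 21.2 136.6]
base [702.6 121.2  47.1] [ 20.6 138.4]
tip [703.7 124.2 147.7] [ 21.5 140.5]
112 [[157.0, 98.0], [162.0, 109.0], [89.0, 109.0], [93.0, 120.0]] [[288.0, 241.0], [276.0, 232.0], [356.0, 213.0], [344.0, 204.0]]
120 [[158.0, 91.0], [163.0, 102.0], [89.0, 102.0], [93.0, 113.0]] [[287.0, 233.0], [276.0, 223.0], [355.0, 205.0], [344.0, 196.0]]
130 [[158.0, 82.0], [163.0, 94.0], [89.0, 93.0], [93.0, 105.0]] [[287.0, 222.0], [275.0, 213.0], [355.0, 194.0], [343.0, 185.0]]
```

The bar top matches the height for home (corner at about (157,100), predicted (157,98)). The jar is at about 20.6–21.2°, the nozzle at about 21.3°. Handing in.

```bash
python3 -c "
from cell import finish_job; print(finish_job())"
```

```text
the job is handed in; nothing more can be done
None
```

The knob is home, and the open jar stands under the nozzle to within about 2–4 mm. I released the knob, lifted the gripper clear and handed the job in at about 17 s.

**What I did**
- **Feeling for the teeth:** I gripped the bar and eased the knob down. At tooth-tip contact I turned it clockwise under light pushes, at most about 10 N, until it dropped into a gap.
- **Reaching home:** I pressed it to a rigid stop; readings there peaked at 14 N.
- **Turning:** I then turned the carousel slowly by the knob, taking the jar from about 43° to the nozzle's angle.

**Last checks**
- **Knob:** the bar's top in both pictures matches the home height of 112 mm. The knob also dropped 11 mm beyond tip contact. The tool moved only about 15.6 mm after I closed the gripper, less than the 18 mm of travel. I take that to be slip at the grip or the knob starting slightly down.
- **Jar:** its mouth measures 21.2° and its base 20.6°, against 21.3–21.5° for the nozzle tip. The mouth's measured radius was about 4 mm short, but the nest sets that radius, so I read it as picture error.

**What went less well:** the first feeling pushes of 7–10 N dragged the plate round about 28° by tip friction before the teeth meshed. I lightened the push as soon as I saw it. The drag was in the needed direction and the jar was still standing afterwards.

The lidded jar was only partly visible in the last crop. I did not re-measure it or the jug, spare jar and lids.

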